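Open a dial padlock in its nest and hold it up

ROBOT

A 6-joint arm with a two-finger parallel gripper is mounted at the origin on a cart in front of the work surface, level with it; the furniture and walls round the work are solid. World frame = base frame: x ahead of the robot, y to its left, z up, the work surface at z = 0. Lengths are in m, angles in degrees, forces in N, time in s.
With the tool pointing down it reaches from about 0.375 to 0.9 m from the base axis. Payload 3.1 kg.
Tool frame: the origin (TCP) lies on the centre line of the jaws, within the pads' length; the fingertips stand 8 mm ahead of it and the grasp point (between the pads) lies 11 mm behind it (bot.tip_extent is the distance from the TCP to the fingertips, in m); z points along the fingers, y is the line along which they close (so a half turn about z gives the same grasp; the last joint's range is limited). The gripper opens to 87 mm and grips with 3 to 60 N. Pads are 19 mm wide; open, the fingers measure 117 mm over their backs; the gripper's body (75 mm by 190 mm) begins 51 mm behind the grasp point.
Start: joints at [-77.149, 30.224, 82.088, -0, 67.689, -10.227], TCP at [0.245, -0.575, 0.231] pointing down, gripper open.
Joint ranges: [-176.69, 176.69], [-43.24, 126.21], [12.49, 139.97], [-82, 262], [0, 151.66], [-163.58, 163.58]. Speed limits (degrees/s): [159.86, 159.86, 180, 180, 180, 180].

INTERFACE

Orientations are given as a 3x3 rotation matrix whose columns are the frame's x, y, z axes.
In Python, from rig import bot, vision, workorder gives the robot as it stands.
- The arm moves only by the shell command python3 -m handwheel 'ROWS'. ROWS is JSON, a list of rows, each an object with "delta_rot": the turn, a rotation vector about the tool's x, y, z in rad, a list of three; "xyz": the shift along the tool's x, y, z in mm, a list of three; "hand": the closure, from -1 (fully open) to 1 (shut). A call has exactly 5 rows; each row is the pose to reach, as a shift and turn from the pose commanded when the call began, along the tool's axes at that moment; what a row does not reach only later rows make up. A row lasts 1/8 s, in which the tool goes at most 62.5 mm and 10.7 degrees, less where a joint would pass 70% of its speed; a pose out of reach is approached as far as the arm can. A call with a gripper value outside its range is refused whole. The fingers move at their own pace and stop on an object; the grip force is fixed at half the most. Time passes only in rows, so rows that repeat a pose let the fingers close, or fill a call up. It gives the time, the measured TCP pose, the force, the opening and the grip force at its end, in the units of the state.
- bot.read_state(): the state, without advancing time (a new reading comes with each control period).
- vision.capture(name): name is "scene" or "side" or "wrist"; returns the picture (480x640x3 uint8, red, green, blue); there is no depth.
- vision.camera_model(name): a dict with "camera_matrix" (3x3 intrinsics, pixels), "camera_from_world" (4x4, takes a point from world to camera coordinates). Camera axes: x right, y up, looking along -z (the intrinsics and any distortion apply to the point x, -y, -z); pixel columns grow to the right and rows downward; lengths in m; the calibration is good to about 2 mm. A picture is of the moment at which its call begins: read the wrist's pose just before it. camera_model takes no time and is no camera call; for the wrist camera it gives the pose at the moment of the call.
- workorder.hand_in(): hands the job in; it is judged then, once.
The state is a dict: "time_s": time; "joint_positions": joint angles; "qvel": joint speeds; "tau": joint torques, N m; "position": TCP position; "tcp_rot": TCP orientation; "force": force on the tool from outside, world axes, zero at the start; "moment": the same for the moment, N m; "opening": opening from 0.0 (shut) to 1.0 (fully open); "grasp_force": force on a finger pad.
Only numpy, scipy, OpenCV 4.12 (cv2) and the standard library are available. Lean on these libraries where they do the work, as an engineer would, in place of code of your own. Each camera call takes 0.05 s, during which the arm holds its last target. There are 200 camera calls.

TASK

Lay the combination padlock, dial up, in the pocket of the wooden nest, with its shackle reaching out over the low front fence. There turn the dial until its white line clicks home at the red mark, pull the shackle fully open, then lift the opened lock out by the shackle and finish while holding it still in the air, the middle of its case at least 7 cm above the bench, ready to hang on the lathe's isolator. Leave the tape measure, wood offcut, little bowl and faceplate where they are.

Things in the scene. Friction and masses are not known exactly. Their poses are not given: they have to be found in the camera images.
- padlock: Loose padlock, about 0.34 kg, lying dial up on the bench: grey metal case 68 (x) x 54 (y) x 26 (z) mm with a black dial on its upper face. Origin: centre of the case's underside. x points from the shackle to the blunt end of the case, z out of the dial face. Grip the case across its 54 mm width.
- case_middle (a point): Middle of the padlock's case, 13 mm above its underside.
- dial_grip (a point): Point on the dial's axis (3 mm behind the case's middle, on +x of the padlock) at half height of its round black knob: the knob is 31 mm across and stands from 5 to 20 mm above the case's upper face; this point lies 13 mm above that face. A flat skirt 43 mm across lies under the knob. Axes turn with the dial.
- dial_line (a point): Outer end, on the skirt, of the white line on the dial, 20.5 mm from the dial's axis.
- dial (a joint): Angle of the dial in rad: 0 when its white line points at the red mark, which is on the case's upper face at the shackle side; grows counter-clockwise seen from above; free from -3.1 to 3.1. It starts 0.7 to 1.7 rad counter-clockwise, so turn it clockwise. It clicks into a notch every 0.63 rad, one of them at 0 (some 0.03 N m to leave a notch). The shackle is blocked unless the dial is within about 0.08 rad of 0; it comes to rest in the notch at 0 when let go near it.
- shackle (a joint): How far the shackle is drawn out of the case in m: 0 shut, 0.016 fully open. It slides along the padlock's -x against some 1.5 N of friction, has no spring and stays where it is left.
- shackle_bar (a point): Centre of the shackle's cross bar: 8 mm round steel along the padlock's y, 46 mm from the case's front face while shut, 13 mm above the underside's level. The loop inside is 42 mm long, 32 mm wide, room for a finger; in the nest, the gap from bar to nest is 30 mm and the bench 27 mm under the bar's centre. Only the +y leg stays in the case on opening. Held and lifted by this bar, the lock swings down.
- nest: Fixed wooden nest, base 92 (x) x 84 (y) x 14 mm; origin: centre of its underside. Pocket centred on it, 73 (x) x 58 (y) mm, floor 14 mm above the bench; fences 7 mm high at the front (-x, under the shackle) and 13 mm at the rear; sides fenced at the corners only, open for the middle 48 mm. A seated lock's x and z point as the nest's. A lamp head hangs 0.62 m over the bench to the right, its boom 0.45 m to the left.
- tape_measure: Dark green tape measure 34x76x65 mm; leave alone. Origin under its centre.
- offcut_a: Pale wood offcut 42x85x33 mm; leave alone. Origin under its centre.
- turned_bowl: Small brown wooden bowl, 67 mm across, 28 mm high; leave alone. Origin under its centre.
- faceplate: Grey metal faceplate, 80 mm across, 36 mm high; leave alone. Origin under its centre.

How it is judged (in metres and radians):
On the way, in this order (a step that is already met when the one before it is completed fails the run):
1. the shut padlock lies dial up, flat in the nest's pocket, shackle over the low front fence (x of padlock in the frame of nest between -0.006 and 0.006 m and y of padlock in the frame of nest between -0.005 and 0.005 m and z of padlock in the frame of nest between 0.011 and 0.0175 m and angle between padlock's own z axis and vertical below 0.12 rad and angle between the x axis of padlock and the x axis of nest, either way round below 0.12 rad and x of shackle_bar in the frame of nest below -0.05 m and value of joint shackle below 0.004 m), for 0.2 s.
2. in the nest, the dial is turned so that its white line stands at the red mark, the shackle still shut (x of padlock in the frame of nest between -0.006 and 0.006 m and y of padlock in the frame of nest between -0.005 and 0.005 m and z of padlock in the frame of nest between 0.011 and 0.0175 m and angle between padlock's own z axis and vertical below 0.12 rad and angle between the x axis of padlock and the x axis of nest, either way round below 0.12 rad and x of shackle_bar in the frame of nest below -0.05 m and value of joint dial between -0.13 and 0.13 rad and value of joint shackle below 0.005 m), for 0.2 s.
3. the shackle is pulled fully open while the case is still in the nest (value of joint shackle above 0.012 m and distance between padlock and nest below 0.035 m), for 0.1 s.
At the end, for the whole second after the job is handed in: The padlock is held by its shackle in the fingers (over 1 N), still (under 50 mm/s and 0.6 rad/s), the middle of its case over 70 mm above the bench, the shackle drawn out more than 12 mm of its 16 mm, clear of the nest (height (world z) of case_middle above 0.07 m and value of joint shackle above 0.012 m and contact force between the fingers and padlock above 1 N and distance between the grasp point and shackle_bar below 0.035 m and contact force between padlock and nest below 0.1 N and linear speed of padlock below 0.05 m/s and angular speed of padlock below 0.6 rad/s); the arm keeps its last pose, push and grip.
It fails at once if the tape measure is moved more than 20 mm or tipped (distance of tape_measure from where it was at the start of the episode above 0.02 m or angle between tape_measure's own z axis and vertical above 0.4 rad).
It fails at once if the offcut a is moved more than 20 mm or tipped (distance of offcut_a from where it was at the start of the episode above 0.02 m or angle between offcut_a's own z axis and vertical above 0.4 rad).
It fails at once if the turned bowl is moved more than 20 mm or tipped (distance of turned_bowl from where it was at the start of the episode above 0.02 m or angle between turned_bowl's own z axis and vertical above 0.4 rad).
It fails at once if the faceplate is moved more than 20 mm or tipped (distance of faceplate from where it was at the start of the episode above 0.02 m or angle between faceplate's own z axis and vertical above 0.4 rad).
It also fails if it takes over 58 s, if anything falls off the work surface, if the arm or the gripper's body presses on something with over 40 N, if the wrist force passes 120 N, or if a joint passes its speed limit or range.

## Working session

There is one attempt and no reset: what is moved stays moved. The work goes in short steps, Python scripts to look and compute and a shell command to move; the robot and the scene stay as the last step left them, time stands still between calls to the robot, and variables do not carry over. Pictures are saved under pics/ and viewed, at most 13 in all, crops included, and the job is handed in when it is done.

```bash
mkdir -p pics; ls; python3 - <<'E'
from rig import bot, vision
import cv2,numpy as np
a=vision.capture("scene");b=vision.capture("side")
cv2.imwrite("pics/scene0.png",a[:,:,::-1]);cv2.imwrite("pics/side0.png",b[:,:,::-1])
for n in("scene","side","wrist"):
    m=vision.camera_model(n);print(n,np.round(m["camera_matrix"],1).tolist(),np.round(m["camera_from_world"],3).tolist(),[k for k in m])
s=bot.read_state();print(s["time_s"],s["position"],np.round(s["tcp_rot"],3).tolist(),bot.tip_extent)
E
```

```text
pics
scene [[572.6, 0.0, 320.1], [0.0, 572.6, 248.1], [0.0, 0.0, 1.0]] [[-0.896, -0.444, 0.014, 0.413], [0.277, -0.534, 0.799, -0.29], [-0.347, 0.72, 0.601, -0.765], [0.0, 0.0, 0.0, 1.0]] ['camera_matrix', 'camera_from_world']
side [[498.4, 0.0, 321.7], [0.0, 498.4, 239.4], [0.0, 0.0, 1.0]] [[0.977, -0.211, -0.011, -0.543], [0.101, 0.423, 0.9, -0.031], [-0.186, -0.881, 0.435, -1.165], [0.0, 0.0, 0.0, 1.0]] ['camera_matrix', 'camera_from_world']
wrist [[361.8, 0.0, 320.3], [0.0, 361.8, 245.4], [0.0, 0.0, 1.0]] [[0.392, -0.92, -0.002, -0.624], [0.878, 0.375, -0.299, 0.035], [0.276, 0.115, 0.954, -0.393], [0.0, 0.0, 0.0, 1.0]] ['camera_matrix', 'camera_from_world']
0.1 [ 0.24487715 -0.57429746  0.22965414] [[0.92, 0.392, -0.0], [0.392, -0.92, 0.002], [0.0, -0.002, -1.0]] 0.008
```

View pics/scene0.png

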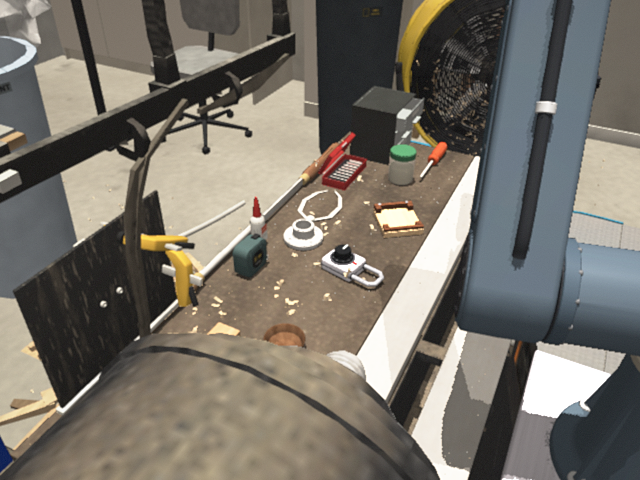

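View side.

The scene view shows the padlock case at about (345,265) with its shackle at (372,278). The nest is at (399,218), the faceplate at (303,235) and the tape measure at (250,255).

View pics/side0.png

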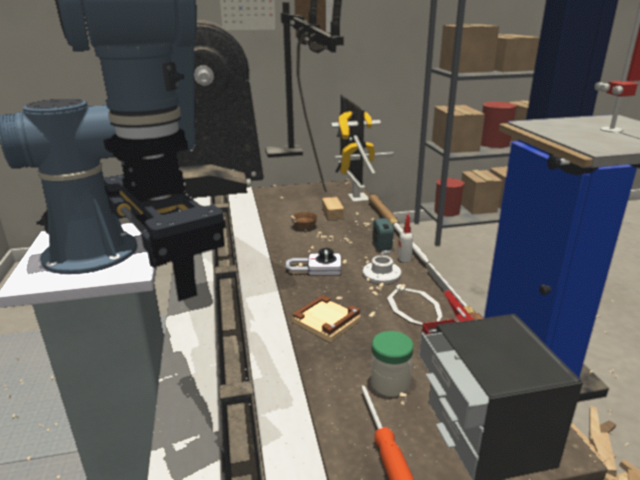

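```bash
cat > h.py <<'E'
from rig import bot, vision
import numpy as np, cv2
np.set_printoptions(precision=4,suppress=True)
def ray(name,uv,z,m=None):
    m=m or vision.camera_model(name);K=np.array(m["camera_matrix"]);T=np.array(m["camera_from_world"])
    d=np.linalg.inv(K)@[uv[0],uv[1],1];d=T[:3,:3].T@(d*[1,-1,-1]);c=-T[:3,:3].T@T[:3,3]
    return c+d*(z-c[2])/d[2]
def delta(target):  # shift in tool mm to world point
    s=bot.read_state();return 1000*np.array(s["tcp_rot"]).T@(np.array(target)-s["position"])
E
python3 - <<'E'
from h import *
for n,uv,z in [("case",(345,265),.026),("bar",(378,281),.013),("nest",(399,219),.02),("fp",(303,235),.02),("tape",(250,270),.0)]: print(n,ray("scene",uv,z))
E
```

```text
case [ 0.5022 -0.1852  0.026 ]
bar [ 0.4358 -0.1854  0.013 ]
nest [ 0.4685 -0.3837  0.02  ]
fp [ 0.6191 -0.241   0.02  ]
tape [ 0.6682 -0.1189  0.    ]
```

The side view shows the padlock at (318,263) with its shackle to the left, so its x axis is close to world +x. The nest at (327,317) is rotated. Next I'll move the wrist camera over both.

```bash
python3 -m handwheel '[{"xyz":[60,-36,0],"delta_rot":[0,0,0.1],"hand":-1},{"xyz":[120,-72,0],"delta_rot":[0,0,0.2],"hand":-1},{"xyz":[170,-104,0],"delta_rot":[0,0,0.3],"hand":-1},{"xyz":[220,-136,0],"delta_rot":[0,0,0.4],"hand":-1},{"xyz":[270,-166,0],"delta_rot":[0,0,0.4],"hand":-1}]'
python3 - <<'E'
from h import *
m=vision.camera_model("wrist");a=vision.capture("wrist");cv2.imwrite("pics/w1.png",a[:,:,::-1])
import pickle;pickle.dump((a,m),open("w1.pkl","wb"))
E
```

```text
time_s: 0.72
position: [0.4264, -0.3181, 0.2303]
tcp_rot: [[1.0, 0.002, -0.0], [0.002, -1.0, 0.0], [-0.0, -0.0, -1.0]]
force: [1.0, -0.5, -0.0]
opening: 1.002
grasp_force: 0.0
```

View pics/w1.png

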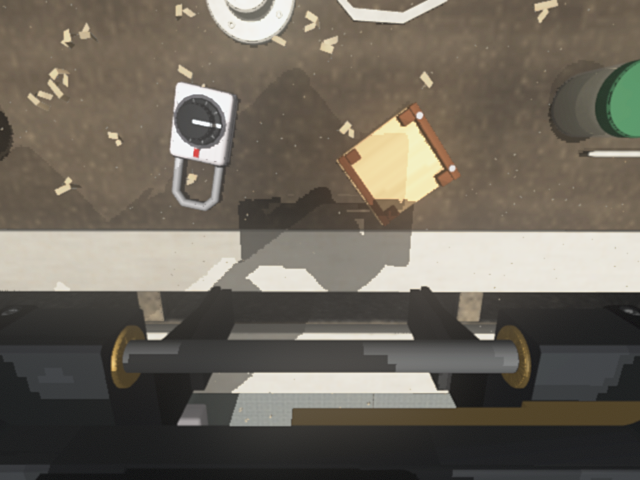

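The wrist view (up is +x, right is -y) shows the padlock case at (206,124), the red mark at (196,153) toward the shackle, and the white line pointing right, so the dial is near +1.5 rad. The nest is at (398,160), and its tall rear fence appears to be the upper-right one with screws. I'll measure both.

```bash
python3 - <<'E'
from h import *
import pickle;a,m=pickle.load(open("w1.pkl","rb"))
hsv=cv2.cvtColor(a,cv2.COLOR_RGB2HSV)
roi=np.zeros((480,640),np.uint8)
# nest: saturated wood (yellow+brown)
n=((hsv[...,1]>90)&(hsv[...,2]>80)).astype(np.uint8);n[:, :330]=0;n[:,470:]=0;n[:95]=0;n[228:]=0
cs,_=cv2.findContours(cv2.morphologyEx(n,cv2.MORPH_CLOSE,np.ones((5,5))),0,2);c=max(cs,key=cv2.contourArea)
b=cv2.boxPoints(cv2.minAreaRect(c));print("nest px",b.tolist());print(np.array([ray("wrist",p,.014,m)[:2] for p in b]), cv2.contourArea(c))
p=((hsv[...,1]<40)&(hsv[...,2]>150)).astype(np.uint8);p[:,:160]=0;p[:,250:]=0;p[:75]=0;p[166:]=0
p=cv2.morphologyEx(p,cv2.MORPH_CLOSE,np.ones((5,5)));cs,_=cv2.findContours(p,0,2);c=cv2.convexHull(max(cs,key=cv2.contourArea))
b=cv2.boxPoints(cv2.minAreaRect(c));print("lock px",b.tolist());print(np.array([ray("wrist",q,.026,m)[:2] for q in b]))
r=((hsv[...,1]>150)&((hsv[...,0]<6)|(hsv[...,0]>174))&(hsv[...,2]>120));r[:,:160]=0;r[:,250:]=0
y,x=np.nonzero(r);print("red",x.mean(),y.mean(),ray("wrist",(x.mean(),y.mean()),.026,m))
v=np.hstack([cv2.resize(a[85:230,325:470],(580,580),interpolation=2)[:,:400]*1,]);
v=np.hstack([cv2.resize(a[90:230,330:470],(400,400),interpolation=2),cv2.resize(a[75:215,135:275],(400,400),interpolation=2)])
cv2.imwrite("pics/w1z.png",v[:,:,::-1])
E
```

```text
nest px [[332.3076171875, 155.4615020751953], [414.92303466796875, 100.38459777832031], [463.84613037109375, 173.7692108154297], [381.230712890625, 228.8461151123047]]
[[ 0.4877 -0.3291]
 [ 0.5389 -0.4073]
 [ 0.47   -0.4622]
 [ 0.4123 -0.3818]] 2784.5
lock px [[167.38453674316406, 164.3597869873047], [175.42576599121094, 81.26699829101562], [233.6546173095703, 86.90205383300781], [225.61338806152344, 169.99484252929688]]
[[ 0.4798 -0.1687]
 [ 0.5538 -0.1853]
 [ 0.5492 -0.2379]
 [ 0.4745 -0.2249]]
red 195.72 152.64 [ 0.4909 -0.1974  0.026 ]
```

View pics/w1z.png

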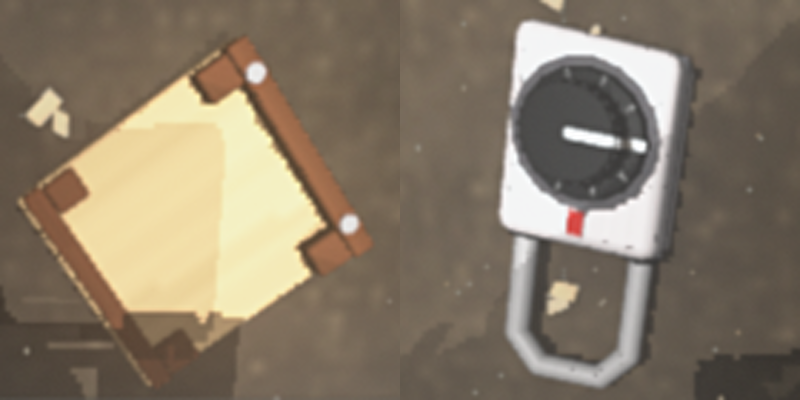

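The zoom confirms it: the tall fence with screws is at upper right, so nest +x points there and the shackle side is lower left. The white line sits about 85° counter-clockwise of the red mark.

```bash
python3 - <<'E'
from h import *
import pickle;a,m=pickle.load(open("w1.pkl","rb"))
R=lambda u,z:ray("wrist",u,z,m)[:2]
L,T,Rr,B=R((336.3,161),.021),R((415,103.3),.027),R((460.2,174.7),.027),R((384.3,225.5),.021)
d=(T+Rr-L-B)/2;e=L+T-Rr-B
print("nest",(L+T+Rr+B)/4,np.linalg.norm(d),np.linalg.norm(e)/2,np.degrees(np.arctan2(d[1],d[0])),np.degrees(np.arctan2(e[1],e[0]))-90)
c=[R(u,.026) for u in((176.3,82),(234.8,95),(226.7,165.3),(170,155.5))]
d=(c[0]+c[1]-c[2]-c[3])/2;e=(c[0]+c[3]-c[1]-c[2])
print("lock",sum(c)/4,np.linalg.norm(d),np.linalg.norm(e)/2,np.degrees(np.arctan2(d[1],d[0])),np.degrees(np.arctan2(e[1],e[0]))-90)
c=R((135+187/2.857,75+133/2.857),.031);l=R((135+243/2.857,75+147/2.857),.032);r=R((195.7,152.6),.026)
print("dial",c,l,r,"yaw lock by mark",np.degrees(np.arctan2(*(c-r)[::-1])),"line",np.degrees(np.arctan2(*(l-c)[::-1])))
s=bot.read_state();print(s["position"],s["joint_positions"])
E
```

```text
nest [ 0.4767 -0.3936] 0.08825792274646274 0.08201165451436278 -53.38296583378326 -52.44146671396577
lock [ 0.5157 -0.2058] 0.0654933273169777 0.054154810104688755 -11.417254252079625 -10.6537143776564
dial [ 0.519  -0.2062] [ 0.5147 -0.2243] [ 0.4909 -0.1973] yaw lock by mark -17.533210284244685 line -103.35879922947827
[ 0.4295 -0.3107  0.2302] [-48.1631  23.0231  95.5816   0.3901  61.6365  41.2416]
```

```bash
python3 -m handwheel '[{"xyz":[40,-40,20],"delta_rot":[0,0,0.1],"hand":-1},{"xyz":[70,-80,50],"delta_rot":[0,0,0.19],"hand":-1},{"xyz":[80,-103,80],"delta_rot":[0,0,0.19],"hand":-1},{"xyz":[80,-103,90],"delta_rot":[0,0,0.19],"hand":-1},{"xyz":[80,-103,90],"delta_rot":[0,0,0.19],"hand":-1}]'
python3 - <<'E'
from h import *
vision.capture("wrist")
s=bot.read_state();m=vision.camera_model("wrist");a=vision.capture("wrist");cv2.imwrite("pics/w2.png",a[:,:,::-1])
import pickle;pickle.dump((a,m),open("w2.pkl","wb"));print(s["position"],s["tcp_rot"])
E
```

```text
time_s: 1.4
position: [0.505, -0.2174, 0.14]
tcp_rot: [[0.983, -0.186, -0.001], [-0.186, -0.983, 0.0], [-0.001, -0.0, -1.0]]
force: [0.3, -0.2, 1.0]
opening: 0.999
grasp_force: 0.0
[ 0.5054 -0.2181  0.1408] [[ 0.9824 -0.187   0.0004]
 [-0.187  -0.9824 -0.0007]
 [ 0.0005  0.0006 -1.    ]]
```

View pics/w2.png

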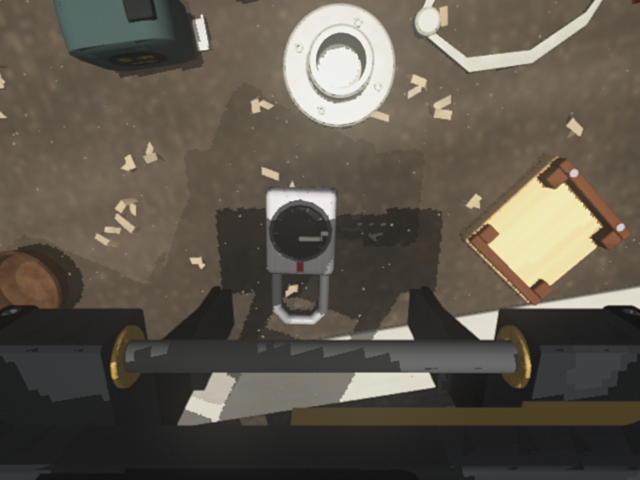

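The lock is now nearly square in view: case corners (267,189), (336,188), (334,275), (267,274), dial (301,230), red mark (300,267), bar about (300,318). The nest corners are at (466,238), (561,156), (630,231), (538,304).

```bash
python3 - <<'E'
from h import *
import pickle;a,m=pickle.load(open("w2.pkl","rb"))
R=lambda u,z:ray("wrist",u,z,m)[:2]
yaw=lambda d:np.degrees(np.arctan2(d[1],d[0]))
L,T,Rr,B=R((466,238),.021),R((561,156),.027),R((630,231),.027),R((538,304),.021)
d=(T+Rr-L-B)/2;e=L+T-Rr-B
print("nest",(L+T+Rr+B)/4,np.linalg.norm(d),np.linalg.norm(e)/2,yaw(d),yaw(e)-90)
c=[R(u,.026) for u in((267,189),(336,188),(334,275),(267,274))]
d=(c[0]+c[1]-c[2]-c[3])/2;e=(c[0]+c[3]-c[1]-c[2])
lc=sum(c)/4
print("lock",lc,np.linalg.norm(d),np.linalg.norm(e)/2,yaw(d),yaw(e)-90)
dc=R((301,230),.031);r=R((300,267),.026);bar=R((300,319),.013)
print("dial",dc,"mark",r,"bar",bar,yaw(dc-r),yaw(dc-bar))
print(delta([*lc,.013]))
# side/scene cross-check: project estimate
for n in("scene","side","wrist"):
    mm=vision.camera_model(n);K=mm["camera_matrix"];T=np.array(mm["camera_from_world"])
    for q in([*dc,.046],[*(sum([L,T[:2,0]*0+globals()['Rr']])/2*0+ (L+B)/2*0+0),0]):
        p=T[:3,:3]@q+T[:3,3];p=K@(p*[1,-1,-1]);print(n,p[:2]/p[2]);break
E
```

```text
nest [ 0.4794 -0.3925] 0.08578498817653553 0.08674996835623713 -52.45957083336712 -51.61762936299535
lock [ 0.5174 -0.2043] 0.06870349904454448 0.052417276150073154 -12.307904291383315 -10.840875245459614
dial [ 0.5211 -0.2053] mark [ 0.4902 -0.1979] bar [ 0.438  -0.1863] -13.572323936262672 -12.882516532497233
[  8.6308 -16.2388 128.3523]
scene [340.672 247.719]
side [326.2094 250.642 ]
wrist [299.4981 235.7965]
```

```bash
python3 -m handwheel '[{"xyz":[9,-16,30],"delta_rot":[0,0,0.025],"hand":-1},{"xyz":[9,-16,75],"delta_rot":[0,0,0.025],"hand":-1},{"xyz":[9,-16,115],"delta_rot":[0,0,0.025],"hand":-1},{"xyz":[9,-16,127],"delta_rot":[0,0,0.025],"hand":-1},{"xyz":[9,-16,127],"delta_rot":[0,0,0.025],"hand":-1}]'
python3 -m handwheel '[{"xyz":[0,0,0],"delta_rot":[0,0,0],"hand":-0.5},{"xyz":[0,0,0],"delta_rot":[0,0,0],"hand":1},{"xyz":[0,0,0],"delta_rot":[0,0,0],"hand":1},{"xyz":[0,0,0],"delta_rot":[0,0,0],"hand":1},{"xyz":[0,0,0],"delta_rot":[0,0,0],"hand":1}]'
```

```text
time_s: 2.12
position: [0.5175, -0.2038, 0.014]
tcp_rot: [[0.977, -0.212, 0.001], [-0.212, -0.977, -0.0], [0.001, 0.0, -1.0]]
force: [0.2, 0.4, -0.4]
opening: 1.001
grasp_force: 0.0
time_s: 2.75
position: [0.5177, -0.2033, 0.0141]
tcp_rot: [[0.978, -0.21, 0.001], [-0.21, -0.978, -0.001], [0.001, 0.001, -1.0]]
force: [-0.0, -1.8, 4.2]
opening: 0.614
grasp_force: 30.0
```

```bash
python3 -m handwheel '[{"xyz":[0,0,-45],"delta_rot":[0,0,0],"hand":1},{"xyz":[-10,30,-80],"delta_rot":[0,0,0.17],"hand":1},{"xyz":[-30,70,-86],"delta_rot":[0,0,0.34],"hand":1},{"xyz":[-50,110,-86],"delta_rot":[0,0,0.51],"hand":1},{"xyz":[-67,136,-86],"delta_rot":[0,0,0.68],"hand":1}]'
python3 -m handwheel '[{"xyz":[0,0,0],"delta_rot":[0,0,0.025],"hand":1},{"xyz":[0,0,0],"delta_rot":[0,0,0.025],"hand":1},{"xyz":[0,0,0],"delta_rot":[0,0,0.025],"hand":1},{"xyz":[0,0,0],"delta_rot":[0,0,0.025],"hand":1},{"xyz":[0,0,0],"delta_rot":[0,0,0.025],"hand":1}]'
python3 - <<'E'
from h import *
s=bot.read_state();m=vision.camera_model("wrist");a=vision.capture("wrist");cv2.imwrite("pics/w3.png",cv2.resize(a[:360,140:520],(760,720)[:2])[:600,:,::-1])
import pickle;pickle.dump((a,m),open("w3.pkl","wb"))
E
```

```text
time_s: 3.38
position: [0.4217, -0.3225, 0.0991]
tcp_rot: [[0.622, -0.783, -0.001], [-0.783, -0.622, 0.001], [-0.001, -0.0, -1.0]]
force: [0.0, -0.4, -4.4]
opening: 0.624
grasp_force: 30.0
time_s: 4.0
position: [0.4235, -0.3211, 0.0995]
tcp_rot: [[0.609, -0.793, -0.0], [-0.793, -0.609, 0.0], [-0.0, -0.0, -1.0]]
force: [0.3, 0.6, -4.2]
opening: 0.617
grasp_force: 30.0
```

View pics/w3.png

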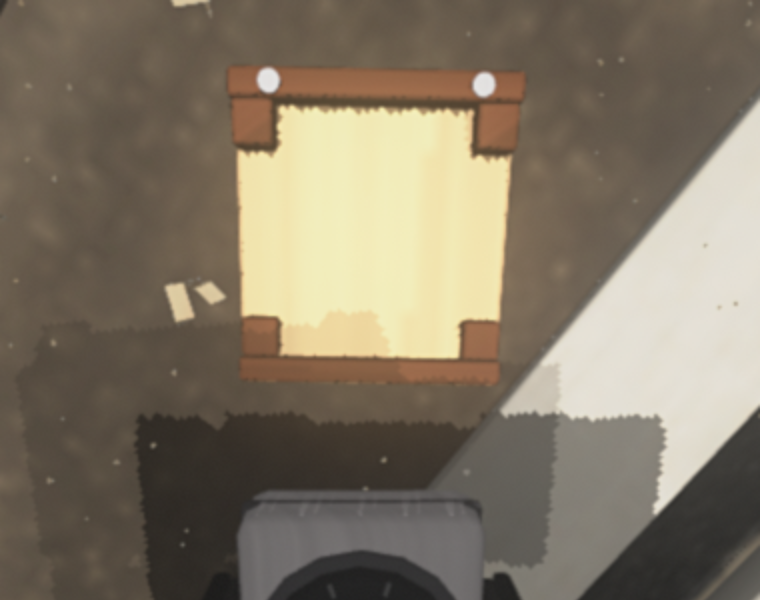

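The nest is now square in view. In the crop, the rear fence's outer edge is (228,66)–(525,71), the front fence's outer edge is (241,382)–(498,384), and the case's rear edge is near y=500, centred at x=361.

```bash
python3 - <<'E'
from h import *
import pickle;a,m=pickle.load(open("w3.pkl","rb"))
s=bot.read_state();Rt=np.array(s["tcp_rot"])
P=lambda u,z:(1000*Rt.T@(ray("wrist",(u[0]/2+140,u[1]/2),z,m)-s["position"]))[:2]
for n,l,r,z in [("rear outer",(228,66),(525,71),.027),("rear inner",(231,96),(522,100),.027),("pocket rear floor?",(275,104),(475,108),.014),("front outer",(241,382),(498,384),.021),("front inner",(241,356),(497,358),.021),("blk rear in",(277,97),(474,101),.027),("blk front in",(280,318),(460,321),.021),("base side",(238,230),(506,230),.014),("lock rear top",(262,500),(475,500),.1115),("lock rear bottom",(259,491),(472,491),.0855),("lock sides",(240,540),(482,540),.1115)]:
    p,q=P(l,z),P(r,z);print(n,p,q,(p+q)/2,"ang",np.degrees(np.arctan2((q-p)[0],(q-p)[1])))
E
```

```text
rear outer [134.9745 -38.2985] [133.7729  44.1784] [134.3737   2.94  ] ang -0.8346988958737237
rear inner [127.5264 -37.8625] [126.5496  43.8298] [127.038    2.9836] ang -0.6850399632955495
pocket rear floor? [127.9725 -26.9755] [126.9241  32.5665] [127.4483   2.7955] ang -1.0087395372301031
front outer [ 46.2914 -39.9927] [45.6838 42.8014] [45.9876  1.4044] ang -0.42043313690533973
front inner [ 54.5824 -39.5857] [53.9872 42.0074] [54.2848  1.2108] ang -0.41798875876187314
blk rear in [127.2798 -24.9671] [126.293  30.359] [126.7864   2.6959] ang -1.0218204263110675
blk front in [ 66.3925 -26.771 ] [65.4981 29.7331] [65.9453  1.4811] ang -0.9069263064473673
base side [ 92.6749 -39.7584] [92.708  43.8723] [92.6915  2.0569] ang 0.022724896388580215
lock rear top [ 35.9882 -21.8514] [36.0103 22.2299] [35.9992  0.1892] ang 0.02880564474652888
lock rear bottom [ 29.7699 -26.2226] [29.7958 25.7083] [29.7829 -0.2571] ang 0.02858001429257161
lock sides [ 27.1198 -26.8437] [27.1463 24.1271] [27.133  -1.3583] ang 0.029830215500512545
```

```bash
python3 -m handwheel '[{"xyz":[45,2,0],"delta_rot":[0,0,0.015],"hand":1},{"xyz":[90.5,2,0],"delta_rot":[0,0,0.015],"hand":1},{"xyz":[90.5,2,30],"delta_rot":[0,0,0.015],"hand":1},{"xyz":[90.5,2,50],"delta_rot":[0,0,0.015],"hand":1},{"xyz":[90.5,2,50],"delta_rot":[0,0,0.015],"hand":1}]'
python3 -m handwheel '[{"xyz":[0,0,5],"delta_rot":[0,0,0],"hand":1},{"xyz":[0,0,10],"delta_rot":[0,0,0],"hand":1},{"xyz":[0,0,15],"delta_rot":[0,0,0],"hand":1},{"xyz":[0,0,19],"delta_rot":[0,0,0],"hand":1},{"xyz":[0,0,20],"delta_rot":[0,0,0],"hand":1}]'
```

```text
time_s: 4.68
position: [0.4754, -0.3932, 0.0476]
tcp_rot: [[0.596, -0.803, -0.003], [-0.803, -0.596, 0.004], [-0.005, 0.0, -1.0]]
force: [0.9, -0.2, -3.8]
opening: 0.62
grasp_force: 30.0
time_s: 5.3
position: [0.4765, -0.3946, 0.0293]
tcp_rot: [[0.596, -0.803, -0.0], [-0.803, -0.596, 0.0], [-0.0, 0.0, -1.0]]
force: [-0.5, 0.5, -3.4]
opening: 0.619
grasp_force: 30.0
```

```bash
python3 -m handwheel '[{"xyz":[0,0,1],"delta_rot":[0,0,0],"hand":1},{"xyz":[0,0,1],"delta_rot":[0,0,0],"hand":1},{"xyz":[0,0,1],"delta_rot":[0,0,0],"hand":-1},{"xyz":[0,0,1],"delta_rot":[0,0,0],"hand":-1},{"xyz":[0,0,1],"delta_rot":[0,0,0],"hand":-1}]'
python3 -m handwheel '[{"xyz":[0,0,0],"delta_rot":[0,0,0],"hand":-1},{"xyz":[0,0,-40],"delta_rot":[0,0,0],"hand":-1},{"xyz":[0,0,-85],"delta_rot":[0,0,0],"hand":-1},{"xyz":[0,0,-100],"delta_rot":[0,0,0],"hand":-1},{"xyz":[0,0,-100],"delta_rot":[0,0,0],"hand":-1}]'
python3 - <<'E'
from h import *
vision.capture("wrist");s=bot.read_state();m=vision.camera_model("wrist");a=vision.capture("wrist");cv2.imwrite("pics/w4.png",cv2.resize(a[100:360,160:480],(738,600),interpolation=2)[:,:,::-1])
import pickle;pickle.dump((a,m,s["position"],s["tcp_rot"]),open("w4.pkl","wb"));print(s["position"])
E
```

```text
time_s: 5.92
position: [0.4768, -0.395, 0.0291]
tcp_rot: [[0.596, -0.803, 0.001], [-0.803, -0.596, -0.001], [0.001, -0.0, -1.0]]
force: [0.5, -0.3, 0.4]
opening: 0.871
grasp_force: 0.0
time_s: 6.55
position: [0.4769, -0.395, 0.1294]
tcp_rot: [[0.596, -0.803, 0.001], [-0.803, -0.596, -0.002], [0.002, -0.0, -1.0]]
force: [0.2, -0.2, -0.3]
opening: 0.997
grasp_force: 0.0
[ 0.4762 -0.3942  0.1281]
```

View pics/w4.png

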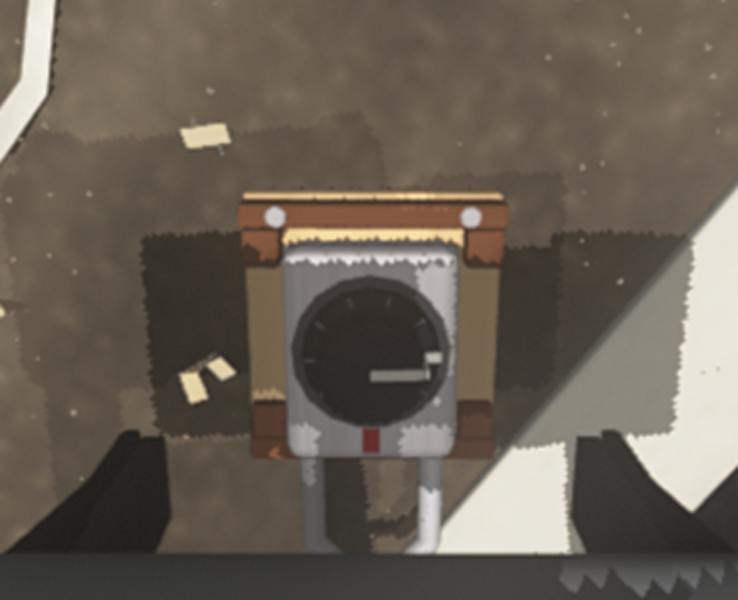

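The lock sits straight in the pocket. The skirt centre is at crop (371,351), the white line's end at (433,357), and the red mark at (371,440). The dial is still at about 1.5 rad.

```bash
python3 - <<'E'
from h import *
import pickle;a,m,p,R=pickle.load(open("w4.pkl","rb"));R=np.array(R)
P=lambda u,z:(1000*R.T@(ray("wrist",(160+u[0]/2.306,100+u[1]/2.308),z,m)-p))[:2]
print(P((371,351),.044),P((433,357),.045),P((371,440),.040),P((372,376),.060),P((428,375),.060), "case rear",P((283,252),.04),P((457,252),.04))
print(bot.read_state()["position"],bot.read_state()["joint_positions"])
E
python3 -m handwheel '[{"xyz":[3,0,10],"delta_rot":[0,0,-0.18],"hand":-1},{"xyz":[3,0,20],"delta_rot":[0,0,-0.36],"hand":-1},{"xyz":[3,0,20],"delta_rot":[0,0,-0.54],"hand":-1},{"xyz":[3,0,20],"delta_rot":[0,0,-0.72],"hand":-1},{"xyz":[3,0,20],"delta_rot":[0,0,-0.9],"hand":-1}]'
python3 -m handwheel '[{"xyz":[0,0,0],"delta_rot":[0,0,-0.18],"hand":-1},{"xyz":[0,0,0],"delta_rot":[0,0,-0.36],"hand":-1},{"xyz":[0,0,0],"delta_rot":[0,0,-0.54],"hand":-1},{"xyz":[0,0,0],"delta_rot":[0,0,-0.67],"hand":-1},{"xyz":[0,0,0],"delta_rot":[0,0,-0.67],"hand":-1}]'
```

```text
[ 3.0383 -0.9064] [ 1.4759 17.727 ] [-28.0112  -0.8835] [ 0.9175 -0.6415] [ 1.2218 15.2332] case rear [ 32.4784 -26.8887] [32.4858 24.4607]
[ 0.4758 -0.3938  0.1272] [-49.9671  37.0218  88.1717   0.0008  54.9619  93.4459]
time_s: 7.28
position: [0.4773, -0.3959, 0.1061]
tcp_rot: [[1.0, -0.026, -0.003], [-0.026, -1.0, 0.004], [-0.003, -0.003, -1.0]]
force: [-0.4, -0.2, 0.2]
opening: 1.0
grasp_force: 0.0
time_s: 7.9
position: [0.4775, -0.3961, 0.1065]
tcp_rot: [[0.804, 0.594, -0.003], [0.594, -0.804, 0.003], [-0.0, -0.004, -1.0]]
force: [0.2, -0.5, 0.9]
opening: 1.004
grasp_force: 0.0
```

```bash
python3 -m handwheel '[{"xyz":[0.5,0.5,25],"delta_rot":[0,0,0],"hand":-0.6},{"xyz":[0.5,0.5,45],"delta_rot":[0,0,0],"hand":-0.4},{"xyz":[0.5,0.5,50],"delta_rot":[0,0,0],"hand":-0.2},{"xyz":[0.5,0.5,50],"delta_rot":[0,0,0],"hand":-0.1},{"xyz":[0.5,0.5,50],"delta_rot":[0,0,0],"hand":-0.1}]'
python3 -m handwheel '[{"xyz":[0,0,0],"delta_rot":[0,0,0],"hand":0.5},{"xyz":[0,0,0],"delta_rot":[0,0,0],"hand":1},{"xyz":[0,0,0],"delta_rot":[0,0,0],"hand":1},{"xyz":[0,0,0],"delta_rot":[0,0,0],"hand":1},{"xyz":[0,0,0],"delta_rot":[0,0,0],"hand":1}]'
```

```text
time_s: 8.52
position: [0.4794, -0.3976, 0.0592]
tcp_rot: [[0.804, 0.595, 0.001], [0.595, -0.804, -0.001], [0.0, 0.001, -1.0]]
force: [-0.7, 0.1, 0.4]
opening: 0.576
grasp_force: 0.0
time_s: 9.15
position: [0.4779, -0.3956, 0.0588]
tcp_rot: [[0.803, 0.595, -0.003], [0.595, -0.803, 0.003], [-0.0, -0.004, -1.0]]
force: [-2.8, 2.7, 5.2]
opening: 0.34
grasp_force: 30.0
```

```bash
python3 -m handwheel '[{"xyz":[0,0,0],"delta_rot":[0,0,0.16],"hand":1},{"xyz":[0,0,0],"delta_rot":[0,0,0.32],"hand":1},{"xyz":[0,0,0],"delta_rot":[0,0,0.48],"hand":1},{"xyz":[0,0,0],"delta_rot":[0,0,0.64],"hand":1},{"xyz":[0,0,0],"delta_rot":[0,0,0.8],"hand":1}]'
python3 -m handwheel '[{"xyz":[0,0,0],"delta_rot":[0,0,0.15],"hand":1},{"xyz":[0,0,0],"delta_rot":[0,0,0.3],"hand":1},{"xyz":[0,0,0],"delta_rot":[0,0,0.45],"hand":1},{"xyz":[0,0,0],"delta_rot":[0,0,0.6],"hand":1},{"xyz":[0,0,0],"delta_rot":[0,0,0.68],"hand":1}]'
python3 - <<'E'
from h import *
s=bot.read_state();print(s["moment"],s["force"])
E
```

```text
time_s: 9.78
position: [0.4782, -0.3962, 0.0588]
tcp_rot: [[0.986, -0.167, -0.002], [-0.167, -0.986, 0.002], [-0.002, -0.002, -1.0]]
force: [-1.8, 2.1, 4.3]
opening: 0.344
grasp_force: 30.0
time_s: 10.4
position: [0.4788, -0.3971, 0.0589]
tcp_rot: [[0.663, -0.748, -0.0], [-0.748, -0.663, -0.0], [-0.0, 0.0, -1.0]]
force: [-2.5, 0.1, 2.9]
opening: 0.344
grasp_force: 30.0
[ 0.3292  0.287  -0.0505] [-2.4811  0.1292  2.9303]
```

```bash
python3 -m handwheel '[{"xyz":[0,0,0],"delta_rot":[0,0,0],"hand":-0.1},{"xyz":[0,0,0],"delta_rot":[0,0,0],"hand":-1},{"xyz":[0,0,-30],"delta_rot":[0,0,0],"hand":-1},{"xyz":[0,0,-70],"delta_rot":[0,0,0],"hand":-1},{"xyz":[0,0,-70],"delta_rot":[0,0,0],"hand":-1}]'
python3 - <<'E'
from h import *
vision.capture("wrist");s=bot.read_state();m=vision.camera_model("wrist");a=vision.capture("wrist");cv2.imwrite("pics/w5.png",cv2.resize(a[180:330,220:420],(800,600),interpolation=2)[:,:,::-1])
import pickle;pickle.dump((a,m,s["position"],s["tcp_rot"]),open("w5.pkl","wb"));print(s["position"])
E
```

```text
time_s: 11.02
position: [0.4812, -0.3995, 0.132]
tcp_rot: [[0.667, -0.745, 0.006], [-0.745, -0.667, -0.007], [0.009, 0.0, -1.0]]
force: [0.3, 0.0, 0.4]
opening: 0.823
grasp_force: 0.0
[ 0.4801 -0.3983  0.1301]
```

View pics/w5.png

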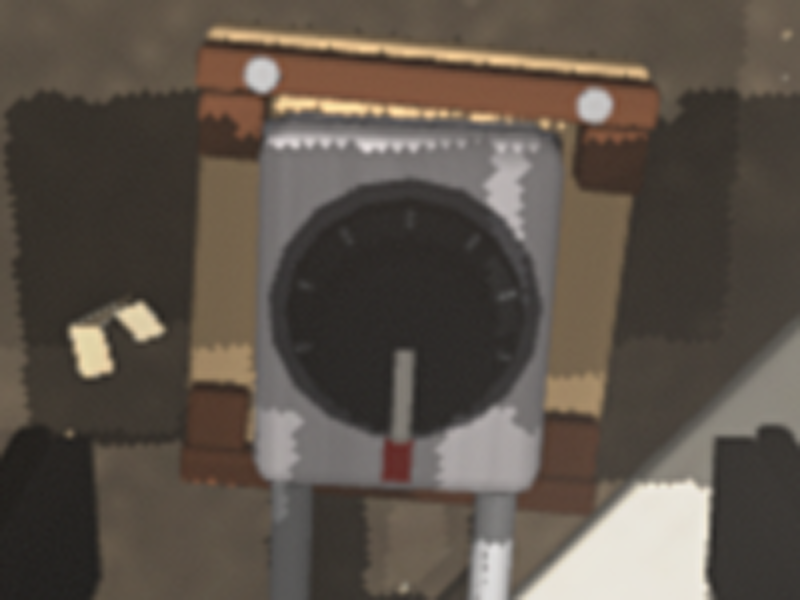

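The white line (404,350)–(400,440) now meets the red mark at (398,460), and the lock is still seated. Next is the shackle, so I'll locate the bar.

```bash
python3 - <<'E'
from h import *
import pickle;a,m,p,R=pickle.load(open("w5.pkl","rb"));R=np.array(R)
W=lambda u,z:ray("wrist",(220+u[0]/4,180+u[1]/4),z,m)[:2]
yaw=lambda d:np.degrees(np.arctan2(d[1],d[0]))
dc=W((405,310),.044);mk=W((398,460),.040)
print(dc,mk,yaw(dc-mk),np.linalg.norm(dc-mk))
e=W((268,130),.04)-W((560,142),.04);f=W((262,250),.04)-W((258,440),.04);g=W((562,250),.04)-W((545,440),.04)
print("yaws",yaw(e)-90,yaw(f),yaw(g),"nest",yaw(W((200,45),.027)-W((657,85),.027))-90)
y=np.radians(-50.5);bar=dc-.083*np.array([np.cos(y),np.sin(y)]);print("bar",bar)
s=bot.read_state();print(delta([*bar,.018]),s["position"],yaw(np.array(s["tcp_rot"])[:2,0]))
E
```

```text
[ 0.4798 -0.397 ] [ 0.4603 -0.3733] -50.55454363313937 0.03072738689726286
yaws -50.59888381164259 -50.98169620406181 -51.23298697067121 nest -53.22293469365802
bar [ 0.427 -0.333]
[-82.9457  -3.9529 110.6588] [ 0.4792 -0.3974  0.1288] -48.22321693295932
```

```bash
python3 -m handwheel '[{"xyz":[-20,-1,0],"delta_rot":[0,0,-0.17],"hand":0},{"xyz":[-40,-2,0],"delta_rot":[0,0,-0.34],"hand":0.5},{"xyz":[-60,-3,0],"delta_rot":[0,0,-0.51],"hand":0.5},{"xyz":[-80,-4,0],"delta_rot":[0,0,-0.68],"hand":0.5},{"xyz":[-83,-4,0],"delta_rot":[0,0,-0.85],"hand":0.5}]'
python3 -m handwheel '[{"xyz":[0,0,0],"delta_rot":[0,0,-0.18],"hand":0.5},{"xyz":[0,0,0],"delta_rot":[0,0,-0.36],"hand":0.5},{"xyz":[0,0,0],"delta_rot":[0,0,-0.54],"hand":0.5},{"xyz":[0,0,0],"delta_rot":[0,0,-0.69],"hand":0.5},{"xyz":[0,0,0],"delta_rot":[0,0,-0.69],"hand":0.5}]'
python3 - <<'E'
from h import *
vision.capture("side");a=vision.capture("wrist");cv2.imwrite("pics/w6.png",a[:,:,::-1])
s=bot.read_state();print(delta([.427,-.333,.018]),s["position"],s["tcp_rot"],s["opening"])
E
```

```text
time_s: 11.75
position: [0.4249, -0.3302, 0.1269]
tcp_rot: [[1.0, 0.014, -0.003], [0.014, -1.0, 0.004], [-0.003, -0.004, -1.0]]
force: [0.2, 0.0, 0.5]
opening: 0.518
grasp_force: 0.0
time_s: 12.38
position: [0.4262, -0.3319, 0.1272]
tcp_rot: [[0.767, 0.641, -0.002], [0.641, -0.767, 0.002], [-0.0, -0.003, -1.0]]
force: [0.3, -1.1, 0.1]
opening: 0.25
grasp_force: 0.0
[ -0.0935   1.1996 109.6647] [ 0.4264 -0.3322  0.1277] [[ 0.7677  0.6408 -0.0011]
 [ 0.6408 -0.7677  0.0013]
 [ 0.     -0.0017 -1.    ]] 0.25145434345604883
```

View pics/w6.png

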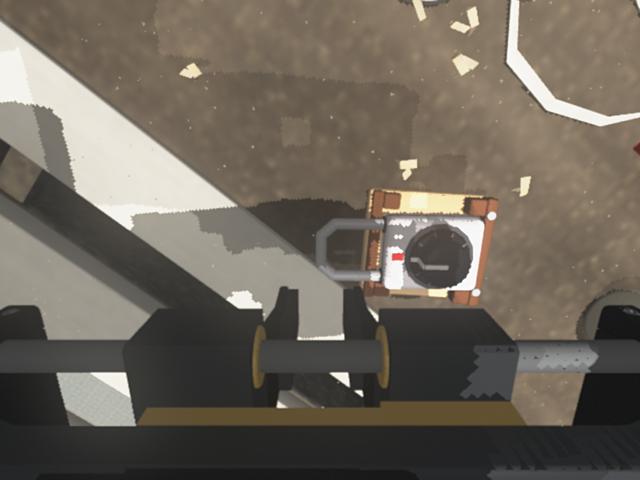

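The bar is at (324,251), about 2 mm to +y of the jaw centre line, and both fingers clear the loop and the nest. Going down and closing.

```bash
python3 -m handwheel '[{"xyz":[0,2,40],"delta_rot":[0,0,0],"hand":0.5},{"xyz":[0,2,70],"delta_rot":[0,0,0],"hand":0.5},{"xyz":[0,2,90],"delta_rot":[0,0,0],"hand":0.5},{"xyz":[0,2,104],"delta_rot":[0,0,0],"hand":0.5},{"xyz":[0,2,109],"delta_rot":[0,0,0],"hand":0.5}]'
python3 -m handwheel '[{"xyz":[0,0,0],"delta_rot":[0,0,0],"hand":0.5},{"xyz":[0,0,0],"delta_rot":[0,0,0],"hand":0.8},{"xyz":[0,0,0],"delta_rot":[0,0,0],"hand":1},{"xyz":[0,0,0],"delta_rot":[0,0,0],"hand":1},{"xyz":[0,0,0],"delta_rot":[0,0,0],"hand":1}]'
```

```text
time_s: 13.1
position: [0.4278, -0.3339, 0.0187]
tcp_rot: [[0.767, 0.642, -0.001], [0.642, -0.767, 0.001], [0.0, -0.001, -1.0]]
force: [0.9, -0.4, -0.4]
opening: 0.251
grasp_force: 0.0
time_s: 13.72
position: [0.427, -0.3328, 0.0197]
tcp_rot: [[0.766, 0.642, -0.002], [0.642, -0.766, 0.002], [-0.0, -0.003, -1.0]]
force: [-4.0, 3.7, 3.2]
opening: 0.078
grasp_force: 29.8
```

```bash
python3 -m handwheel '[{"xyz":[0,-3,0],"delta_rot":[0,0,0],"hand":1},{"xyz":[0,-7,0],"delta_rot":[0,0,0],"hand":1},{"xyz":[0,-11,0],"delta_rot":[0,0,0],"hand":1},{"xyz":[0,-15,0],"delta_rot":[0,0,0],"hand":1},{"xyz":[0,-17,0],"delta_rot":[0,0,0],"hand":1}]'
python3 - <<'E'
from h import *
vision.capture("side");m=vision.camera_model("wrist");a=vision.capture("wrist");cv2.imwrite("pics/w7.png",cv2.resize(a[160:320,260:520],(800,492))[:,:,::-1])
s=bot.read_state();print(s["position"],s["force"],s["opening"],s["grasp_force"])
E
```

```text
time_s: 14.35
position: [0.4173, -0.3211, 0.0197]
tcp_rot: [[0.766, 0.643, 0.001], [0.643, -0.766, -0.0], [0.0, 0.001, -1.0]]
force: [1.6, -0.8, 1.0]
opening: 0.082
grasp_force: 29.8
[ 0.417  -0.3208  0.0196] [1.0867 0.3729 2.4933] 0.07998369143751094 29.777458934113383
```

View pics/w7.png

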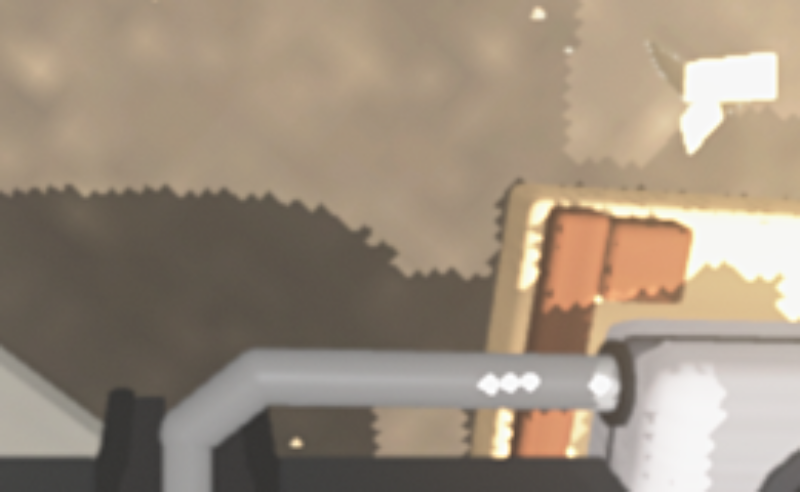

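The near leg runs cleanly from the case (615,380) to the bar end (200,430), and the case front is by the low fence. The pull force is still small, so I'll pull a bit further to reach the stop.

```bash
python3 -m handwheel '[{"xyz":[0,-1,0],"delta_rot":[0,0,0],"hand":1},{"xyz":[0,-2,0],"delta_rot":[0,0,0],"hand":1},{"xyz":[0,-3,0],"delta_rot":[0,0,0],"hand":1},{"xyz":[0,-3,0],"delta_rot":[0,0,0],"hand":1},{"xyz":[0,-3,0],"delta_rot":[0,0,0],"hand":1}]'
```

```text
time_s: 15.08
position: [0.4153, -0.3192, 0.0196]
tcp_rot: [[0.766, 0.643, 0.0], [0.643, -0.766, -0.001], [-0.0, 0.001, -1.0]]
force: [1.5, -2.9, 0.6]
opening: 0.079
grasp_force: 29.8
```

```bash
python3 -m handwheel '[{"xyz":[0,-1,0],"delta_rot":[0,0,0],"hand":1},{"xyz":[0,-2,0],"delta_rot":[0,0,0],"hand":1},{"xyz":[0,-2,0],"delta_rot":[0,0,0],"hand":1},{"xyz":[0,-2,0],"delta_rot":[0,0,0],"hand":1},{"xyz":[0,-2,0],"delta_rot":[0,0,0],"hand":1}]'
python3 - <<'E'
from h import *
vision.capture("side");m=vision.camera_model("wrist");a=vision.capture("wrist");cv2.imwrite("pics/w8.png",a[150:330,250:520,::-1])
s=bot.read_state();print(s["position"],s["force"],s["opening"])
# case front edge / bar along tool y
R=np.array(s["tcp_rot"])
for u,z in(((260+612/3.077,160+385/3.075),.03),((260+187/3.077,160+470/3.075),.027)): print(1000*R.T@(ray("wrist",u,z,m)-s["position"]))
E
```

```text
time_s: 15.7
position: [0.4151, -0.3187, 0.0198]
tcp_rot: [[0.766, 0.642, 0.003], [0.642, -0.766, -0.003], [0.0, 0.004, -1.0]]
force: [2.4, -4.2, -1.1]
opening: 0.076
grasp_force: 29.8
[ 0.4151 -0.3187  0.0198] [ 3.379  -4.2258 -1.4944] 0.08401343603186942
[20.5941 60.1456 -9.9602]
[ 5.7949  0.3459 -7.1938]
```

The shackle is at its stop: the force is rising and the bar is about 60 mm from the case front. Lifting.

```bash
python3 -m handwheel '[{"xyz":[0,0,-10],"delta_rot":[0,0,0],"hand":1},{"xyz":[0,0,-22],"delta_rot":[0,0,0],"hand":1},{"xyz":[0,0,-35],"delta_rot":[0,0,0],"hand":1},{"xyz":[0,0,-50],"delta_rot":[0,0,0],"hand":1},{"xyz":[0,0,-65],"delta_rot":[0,0,0],"hand":1}]'
python3 -m handwheel '[{"xyz":[0,0,-15],"delta_rot":[0,0,0],"hand":1},{"xyz":[0,0,-30],"delta_rot":[0,0,0],"hand":1},{"xyz":[0,0,-47],"delta_rot":[0,0,0],"hand":1},{"xyz":[0,0,-65],"delta_rot":[0,0,0],"hand":1},{"xyz":[0,0,-85],"delta_rot":[0,0,0],"hand":1}]'
python3 -m handwheel '[{"xyz":[0,0,-20],"delta_rot":[0,0,0],"hand":1},{"xyz":[0,0,-40],"delta_rot":[0,0,0],"hand":1},{"xyz":[0,0,-60],"delta_rot":[0,0,0],"hand":1},{"xyz":[0,0,-75],"delta_rot":[0,0,0],"hand":1},{"xyz":[0,0,-80],"delta_rot":[0,0,0],"hand":1}]'
for i in 1 2 3; do python3 -m handwheel '[{"xyz":[0,0,0],"delta_rot":[0,0,0],"hand":1},{"xyz":[0,0,0],"delta_rot":[0,0,0],"hand":1},{"xyz":[0,0,0],"delta_rot":[0,0,0],"hand":1},{"xyz":[0,0,0],"delta_rot":[0,0,0],"hand":1},{"xyz":[0,0,0],"delta_rot":[0,0,0],"hand":1}]' | grep -E 'time|pos|force|open'; done
python3 - <<'E'
from h import *
a=vision.capture("side");b=vision.capture("scene")
cv2.imwrite("pics/end.png",np.hstack([cv2.resize(a[120:340,200:400],(400,440)),cv2.resize(b[100:320,300:500],(400,440))])[:,:,::-1])
E
```

```text
time_s: 16.42
position: [0.4134, -0.3164, 0.0854]
tcp_rot: [[0.766, 0.643, -0.001], [0.643, -0.766, 0.001], [0.0, -0.002, -1.0]]
force: [1.1, -0.3, -3.1]
opening: 0.078
grasp_force: 30.1
time_s: 17.05
position: [0.413, -0.3162, 0.1702]
tcp_rot: [[0.766, 0.643, -0.002], [0.643, -0.766, 0.002], [-0.0, -0.003, -1.0]]
force: [-0.1, -0.6, -3.7]
opening: 0.079
grasp_force: 30.0
time_s: 17.68
position: [0.414, -0.3173, 0.2505]
tcp_rot: [[0.766, 0.643, 0.001], [0.643, -0.766, -0.001], [0.0, 0.001, -1.0]]
force: [-0.1, 1.2, -3.7]
opening: 0.075
grasp_force: 30.0
time_s: 18.3
position: [0.4139, -0.3172, 0.2493]
force: [0.2, -0.7, -4.2]
opening: 0.078
grasp_force: 30.0
time_s: 18.92
position: [0.4139, -0.3172, 0.2496]
force: [0.4, 0.2, -4.1]
opening: 0.078
grasp_force: 30.0
time_s: 19.55
position: [0.4139, -0.3172, 0.2496]
force: [0.0, 0.1, -3.5]
opening: 0.078
grasp_force: 30.0
```

View pics/end.png

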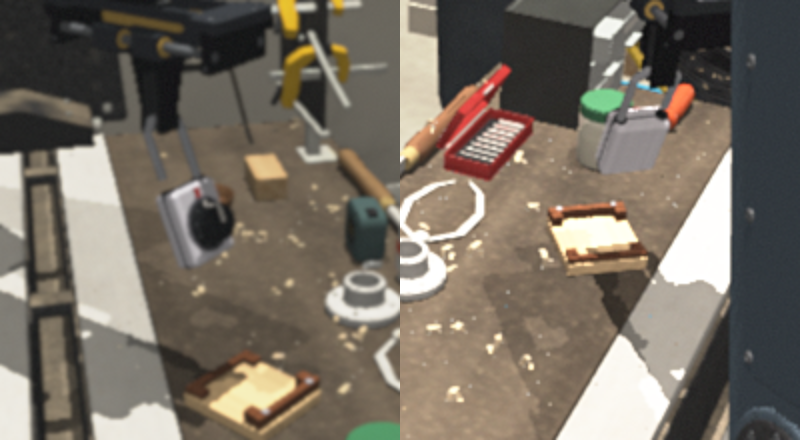

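The lock hangs open from its shackle, with one leg free, well above the empty nest. The arm is still and the other objects are where they were. Handing in.

```bash
python3 -c "
from rig import workorder
print(workorder.hand_in())"
```

```text
the job is handed in; nothing more can be done
None
```

I handed in the job at about 20 s with the opened padlock held still by its shackle above the bench and clear of the nest; the hand-in gave no verdict, so I can't confirm it passed.

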